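# Slide a housing down the gauge lane to the stop

### The job

Gently push the black housing with your fingers across the white bed and down the lane between the two steel guide rails, until its leading end is fully home and square against the rubber-tipped end stop, ready for the optical gauge. Nothing may touch either rail on the way, neither the housing with its finished sides nor your hand. Do not lift or tip the housing, leave the ring gauge, V-block and wooden gauge case undisturbed, and take your hand away at the end.

Things in the scene. Friction and masses are not known exactly. Their poses are not given: they have to be found in the camera images.
- station: Gauge station, fixed on the bench, aluminium base 520 x 270 mm. Origin at bench height on the lane's centre line, where the rails' flared mouth turns into the straight lane; x runs along the lane to the end stop, y across, z up. White slide bed: top 12 mm above the bench, x -290 to 210, y -100 to 100 mm; open on both sides (no rails) from x -290 to -50 mm.
- rails: Two fixed steel guide bars, 10 mm thick, one each side of the lane, tops 39 mm above the bench; origin and axes as the station's. Straight from x 0 to 175 mm, bar centres at y +-62 mm: clear width 114 mm, 12 mm to spare each side of the housing. At the mouth they flare out to y +-76 mm at x -45 mm. Clamp posts outside the bars reach y +-89 mm and 49 mm above the bench.
- stop_face (a point): Point on the lane's centre line in the plane of the end stop's two rubber buttons (190 mm from the station's origin), at the height of the bed's top; axes as the station's. The stop is rigid, 100 mm wide, 34 mm high above the bed. Two optical heads stand outside the rails, 35 to 85 mm before this plane, y +-78 to +-128 mm, tops 75 mm above the bench.
- housing_center (a point): Centre (half-way up) of the loose black housing, a closed flat-sided box 120 mm long (x, leading end at +x has a yellow dot on the lid), 90 wide (y), 55 high (z), 0.4 to 0.7 kg. It starts on the open bed, leading end towards the stop, 55 to 90 mm short of the flared rail tips, up to 25 mm off centre and 0.2 rad askew. It slides with friction and stops when not pushed.
- housing_front (a point): Centre of the housing's leading end face, 60 mm ahead of its centre along its x axis.
- ring_gauge: Bystander: loose steel ring, 60 mm across, 22 mm high, hole 30 mm. Origin at the centre of its underside. Stands on the bench.
- v_block: Bystander: loose maroon V-block 60 x 44 x 40 mm. Origin at the centre of its underside. Stands on the bench.
- gauge_case: Bystander: loose closed wooden gauge-block case 90 x 50 x 37 mm. Origin at the centre of its underside. Stands on the bench.
Things that resemble listed ones, but are neither listed nor needed, are in the scene too. What is meant by the part that bears housing_center is not orange, and is the smaller of those in its own colour.

How it is judged:
On the way:
1. the housing has entered between the straight rails (x of housing_front in the frame of station between 0.05 and 0.17 m and y of housing_front in the frame of station between -0.012 and 0.012 m), for 0.1 s.
At the end, for the whole second after the job is handed in: The housing lies flat and at rest on the bed between the rails, its leading end within 4 mm of the stop's rubber faces, its centre within 12 mm of the lane's centre line and square to the lane within 0.06 rad; the robot touches nothing (x of housing_front in the frame of station above 0.186 m and y of housing_center in the frame of station between -0.012 and 0.012 m and z of housing_center in the frame of station below 0.0425 m and angle between the x axis of housing_center and the x axis of station, either way round below 0.06 rad and linear speed of housing below 0.01 m/s).
It fails at once if something touched a guide rail (contact force between rails and anything else above 0.3 N).
It fails at once if the housing was lifted (8 mm or more off the bed) or tipped (more than 0.15 rad) (z of housing_center in the frame of station above 0.0475 m or angle between housing_center's own z axis and vertical above 0.15 rad).
It fails at once if the housing was shoved roughly (faster than 0.3 m/s) (linear speed of housing above 0.3 m/s).
It fails at once if the ring gauge, V-block or gauge case was moved by more than 15 mm (distance of any of ring_gauge, v_block, gauge_case from where it was at the start of the episode above 0.015 m).
It also fails if it takes over 72 s, if anything falls off the work surface, if the arm or the gripper's body presses on something with over 40 N, if the wrist force passes 120 N, or if a joint passes its speed limit or range.

### The arm

A 6-joint arm with a two-finger parallel gripper is mounted at the origin on the work surface. World frame = base frame: x ahead of the robot, y to its left, z up, the work surface at z = 0. Lengths are in m, angles in rad, forces in N, time in s.
With the tool pointing down it reaches from about 0.35 to 0.875 m from the base axis. Payload 15.5 kg.
Tool frame: the origin (TCP) lies where the fingers leave the gripper's body, on its centre line; the fingertips stand 73 mm ahead of it and the grasp point (between the pads) lies 54 mm ahead of it; z points along the fingers, y is the direction in which the jaws open and shut (so a half turn about z gives the same grasp; the last joint's range is limited). The gripper opens to 85 mm and grips with 20 to 120 N. Pads are 22 mm wide; open, the fingers measure 114 mm over their backs; the gripper's body (76 mm by 85 mm) begins 54 mm behind the grasp point. The pads swing forward as they close: fully open they stand 13 mm farther back than shut.
Start: joints at [-1.44, 0.494, 1.345, -0, 1.302, -0.096], TCP at [0.14, -0.609, 0.304] pointing down, gripper open.
Joint ranges: [-2.91, 2.91], [-0.82, 2.16], [0.22, 2.67], [-1.22, 4.37], [0.12, 2.79], [-3.08, 3.08]. Speed limits (rad/s): [1.89, 1.89, 2.57, 3.01, 3.01, 3.01].

### API

Orientations are given as a rotation vector (axis times angle).
In Python, from station import * gives the robot as it stands. The module is installed in compiled form; this text tells all that it offers.
- The arm moves only by the shell command python3 -m pendant 'ROWS' [FORCE]. ROWS is JSON, one flat list of numbers, 5 for each row, row after row: the shift along the tool's x, y, z in cm, then the turn about the tool's z in degrees, then the finger opening in cm, from 0 to 8.54. In form: [tx, ty, tz, spin, grip, tx, ty, tz, spin, grip, ...]. A call has 1 to 5 rows; each row is the pose to reach, as a shift and turn from the pose measured when the call began, along the tool's axes at that moment; what a row does not reach only later rows make up. A row lasts 1/8 s, in which the tool goes at most 62.5 mm and 10.7 degrees, less where a joint would pass 70% of its speed; a pose out of reach is approached as far as the arm can. A call with a gripper value outside its range is refused whole. The fingers move at their own pace and stop on an object; FORCE is the grip in N (left out, the last holds). Time passes only in rows, so rows that repeat a pose let the fingers close. It gives the time, the measured TCP pose, the force and the opening at its end, in the units of the state.
- sense(): the state, without advancing time (a new reading comes with each control period).
- snapshot(name): name is "scene" or "top"; returns a dict with "color" (480x640x3 uint8, red, green, blue), "fx", "fy", "cx", "cy" (pixels), "k1" (the pictures are not rectified: a ray, as slopes to the right and down, at radius r is drawn at 1 + k1 r^2 times it, then the intrinsics apply), "rvec" (rotation vector, rad) and "tvec" (3), from world to camera coordinates, as OpenCV has them. Camera axes: x right, y down, z forward; pixel columns grow to the right and rows downward; lengths in m; the calibration is good to about 2 mm. A picture is of the moment at which its call begins. There is no depth.
- sign_off(): hands the job in, once; it reports no verdict.
Trained networks look in the newest picture that a camera, given by its name, has taken for a name from the list of things; names that differ only in an ending like _2 or _b are one class to them, and where a whole thing is asked for, a point or a joint stands for the part that bears it (a point fixed in the world has none). Each returns a list of dicts, best first, with "p" (0 to 1); they miss things now and then, are a little off and sometimes report something else, mostly with a low value. They report only what shows in the picture. A call takes as long as a camera call. They do not tell look-alikes from the thing itself.
- find_in(camera, name): "centre" ([x, y, z] in m, in world coordinates, good to about 4 mm: the middle of the surface that is visible of it).
- masks_of(camera, name): "pixels" (480x640 bool, what is visible of it).
The state is a dict: "t": time; "q": joint angles; "joint_velocities": joint speeds; "joint_efforts": joint torques, N m; "eef_pos": TCP position; "tcp_rot": TCP orientation; "ft_force": force on the tool from outside, world axes, zero at the start; "wrist_torque": the same for the moment, N m; "width": finger opening in m.
Only numpy, scipy, OpenCV 4.12 (cv2) and the standard library are available. Lean on these libraries where they do the work, as an engineer would, in place of code of your own. Each camera call takes 0.05 s, during which the arm holds its last target.

## Working session

There is one attempt and no reset: what is moved stays moved. The work goes in short steps, Python scripts to look and compute and a shell command to move; the robot and the scene stay as the last step left them, time stands still between calls to the robot, and variables do not carry over. Pictures are saved under pics/ and viewed, and the job is handed in when it is done.

```bash
mkdir -p pics; cat > h.py <<'E'
from station import *
import numpy as np, cv2
from scipy.spatial.transform import Rotation as R
def snap(cam,name):
    s=snapshot(cam); cv2.imwrite('pics/'+name+'.png',s['color'][:,:,::-1]); return s
def ray(s,u,v):
    K=np.array([[s['fx'],0,s['cx']],[0,s['fy'],s['cy']],[0,0,1.]])
    xd=(u-s['cx'])/s['fx'];yd=(v-s['cy'])/s['fy']
    x,y=xd,yd
    for _ in range(30):
        f=1+s['k1']*(x*x+y*y); x,y=xd/f,yd/f
    Rm=R.from_rotvec(np.ravel(s['rvec'])).as_matrix(); t=np.ravel(s['tvec'])
    return -Rm.T@t, Rm.T@np.array([x,y,1])
def onz(s,u,v,z):
    o,d=ray(s,u,v); return o+d*(z-o[2])/d[2]
def proj(s,P):
    Rm=R.from_rotvec(np.ravel(s['rvec'])).as_matrix(); t=np.ravel(s['tvec'])
    p=(Rm@np.atleast_2d(P).T).T+t; x=p[:,0]/p[:,2];y=p[:,1]/p[:,2]; f=1+s['k1']*(x*x+y*y)
    return np.c_[s['fx']*x*f+s['cx'],s['fy']*y*f+s['cy']]
E
python3 - <<'E'
from h import *
for c in('scene','top'):
    s=snap(c,c+'0'); o,d=ray(s,320,240); print(c,o.round(3),d.round(3),s['fx'],s['k1'])
    for n in ['station','rails','housing_center','ring_gauge','v_block','gauge_case']:
        for r in find_in(c,n): print(n,np.round(r['centre'],3),round(r['p'],2),proj(s,r['centre']).round())
st=sense();print(st['eef_pos'],st['tcp_rot'],st['ft_force'],st['width'],st['t'])
print(R.from_rotvec(st['tcp_rot']).as_matrix().round(3))
E
```

```text
scene [1.054 0.461 1.115] [-0.376 -0.386 -0.843] 566.7527637653142 -0.07102887618349327
station [0.579 0.013 0.01 ] 0.96 [[332. 260.]]
rails [0.623 0.049 0.036] 0.71 [[330. 276.]]
rails [ 0.552 -0.187  0.069] 0.35 [[280. 187.]]
housing_center [ 0.346 -0.377  0.075] 0.93 [[290. 101.]]
housing_center [ 0.548 -0.191  0.068] 0.66 [[280. 186.]]
housing_center [ 0.546 -0.448  0.056] 0.66 [[213. 131.]]
ring_gauge [0.77  0.014 0.023] 0.87 [[268. 311.]]
v_block [ 0.717 -0.188  0.029] 0.59 [[227. 238.]]
gauge_case [0.659 0.296 0.032] 0.96 [[404. 366.]]
top [ 0.386 -0.058  1.061] [ 0.193  0.014 -0.981] 500.50381568220934 -0.11366715018581294
station [ 0.547 -0.029  0.013] 0.97 [[313. 261.]]
rails [0.543 0.04  0.044] 0.98 [[280. 260.]]
housing_center [ 0.532 -0.456  0.058] 0.89 [[522. 265.]]
housing_center [ 0.33  -0.388  0.077] 0.75 [[496. 366.]]
housing_center [ 0.536 -0.198  0.068] 0.66 [[397. 262.]]
ring_gauge [0.762 0.006 0.025] 0.85 [[298. 163.]]
v_block [ 0.714 -0.196  0.031] 0.9 [[392. 183.]]
gauge_case [0.647 0.286 0.038] 0.79 [[166. 212.]]
[ 0.13994338 -0.60914638  0.30387992] [3.12154808e+00 3.53913468e-01 1.85889770e-05] [-0.5918788   0.34607747 -0.27161001] 0.08541771174331535 0.7
[[ 0.975  0.224  0.   ]
 [ 0.224 -0.975 -0.   ]
 [ 0.     0.    -1.   ]]
```

View pics/scene0.png

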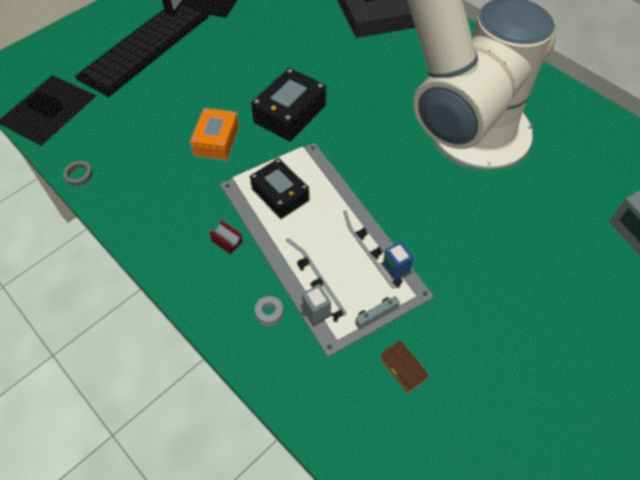

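View pics/top0.png

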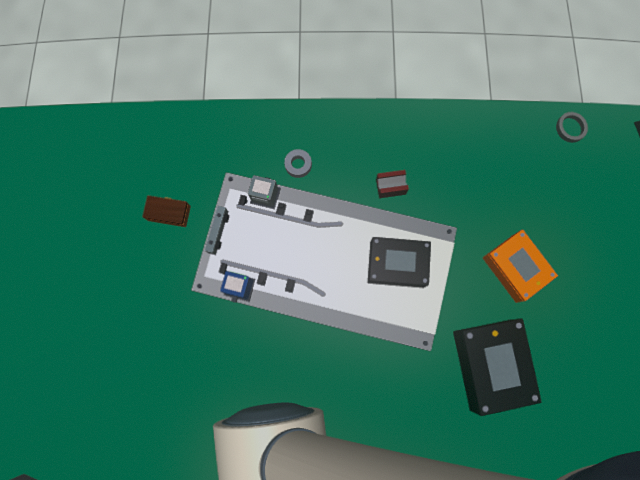

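The three candidates in the top picture are the small black box on the bed (400,262), the large black box on the bench (496,366) and the orange box (520,265). The one on the bed fits: it is not orange, it is the smaller of the two black ones, and its yellow dot points towards the stop. I'll confirm it in enlarged crops and pick corners there.

```bash
python3 - <<'E'
import cv2
t=cv2.imread('pics/top0.png')
cv2.imwrite('pics/c1.png',cv2.resize(t[165:360,185:465],(800,557),interpolation=cv2.INTER_CUBIC))
t=cv2.imread('pics/scene0.png')
cv2.imwrite('pics/c2.png',cv2.resize(t[140:360,215:440],(614,600),interpolation=cv2.INTER_CUBIC))
E
```

```text
(no output)
```

View pics/c1.png

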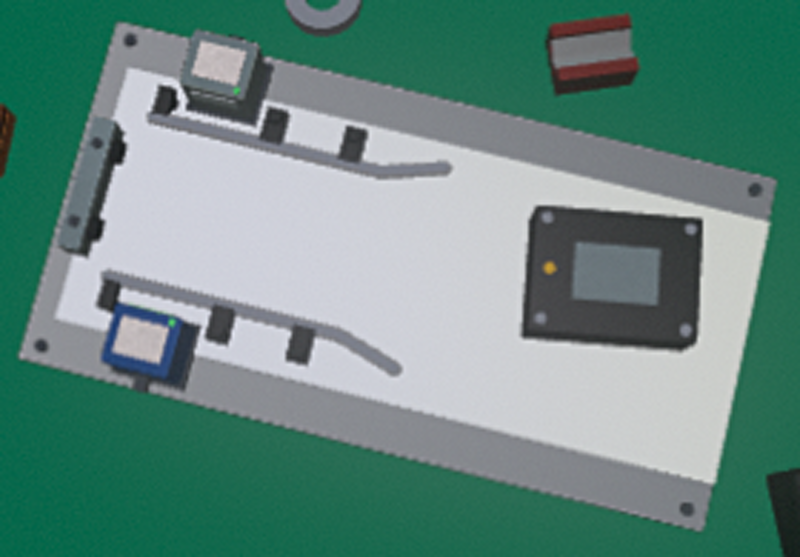

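View pics/c2.png

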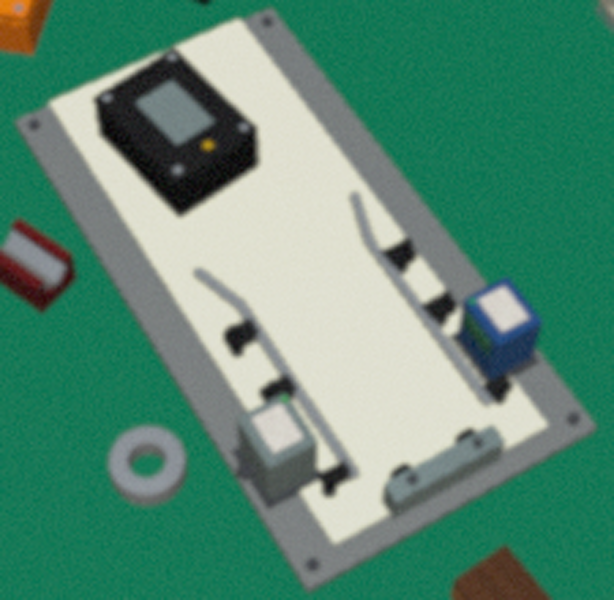

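The crop confirms it: the small black box has its dot at crop (549,268), facing the rails. Next I'll fit the station and housing poses from both views.

```bash
cat > fit0.py <<'E'
from h import *
from scipy.optimize import least_squares
import json
S={c:snapshot(c) for c in('top','scene')}
def c1(p): p=np.array(p,float); return np.c_[185+(p[:,0]+.5)*280/800-.5,165+(p[:,1]+.5)*195/557-.5]
def c2(p): p=np.array(p,float); return np.c_[215+(p[:,0]+.5)*225/614-.5,140+(p[:,1]+.5)*220/600-.5]
M=np.array([[210,-100,12],[-290,-100,12],[-290,100,12],[210,100,12],[-45,-76,39],[0,-62,39],[175,-62,39],[-45,76,39],[0,62,39],[175,62,39]])/1000.
T=c1([(126,68),(770,218),(715,485),(55,318),(448,169),(378,174),(151,118),(399,371),(340,331),(105,274)])
C=c2([(337,545),(50,103),(243,18),(547,425),(198,270),(246,305),(352,474),(355,195),(376,247),(489,404)])
def tf(p,M):
    c,s=np.cos(p[2]),np.sin(p[2]); return np.c_[p[0]+c*M[:,0]-s*M[:,1],p[1]+s*M[:,0]+c*M[:,1],M[:,2]]
for nm,use in(('top',[('top',T)]),('scene',[('scene',C)]),('both',[('top',T),('scene',C)])):
    f=lambda p:np.concatenate([(proj(S[c],tf(p,M))-I).ravel() for c,I in use])
    r=least_squares(f,[.6,-.05,1.4]); print(nm,r.x.round(4),np.abs(r.fun).max().round(2)); P=r.x
HT=c1([(547,216),(691,229),(685,329),(540,317)]);HC=c2([(177,170),(107,97),(171,58),(243,127)])
def hm(a,b): return np.array([[a,-b,.067],[-a,-b,.067],[-a,b,.067],[a,b,.067]])
for nm,use in(('top',[('top',HT)]),('scene',[('scene',HC)]),('both',[('top',HT),('scene',HC)])):
    f=lambda p:np.concatenate([(proj(S[c],tf(p,hm(p[3],p[4])))-I).ravel() for c,I in use])
    r=least_squares(f,[.54,-.2,1.4,.05,.035]); print(nm,r.x.round(4),np.abs(r.fun).max().round(2)); H=r.x
    d=H[:2]-P[:2]; c,s=np.cos(P[2]),np.sin(P[2]); print(' in station',(c*d[0]+s*d[1]).round(4),(-s*d[0]+c*d[1]).round(4),(H[2]-P[2]).round(4))
np.save('P.npy',P)
E
python3 fit0.py
```

```text
top [ 0.5598 -0.0242  1.3325] 1.27
scene [ 0.5608 -0.0204  1.3251] 2.32
both [ 0.5601 -0.0226  1.3292] 3.15
top [ 0.5407 -0.205   1.485   0.0511  0.0359] 0.11
 in station -0.1818 -0.0247 0.1558
scene [ 0.5409 -0.2047  1.4884  0.0507  0.0353] 0.14
 in station -0.1814 -0.0249 0.1592
both [ 0.5407 -0.2049  1.4863  0.0509  0.0356] 0.35
 in station -0.1817 -0.0248 0.1571
```

```bash
cat >> fit0.py <<'E'
for c,I in (('top',T),('scene',C)): print(c,(proj(S[c],tf(P,M))-I).round(1).tolist())
for c,cr,sc,n in(('top',(165,360,185,465),(800,557),'o1'),('scene',(140,360,215,440),(614,600),'o2')):
    im=cv2.resize(S[c]['color'][cr[0]:cr[1],cr[2]:cr[3],::-1],sc,interpolation=cv2.INTER_CUBIC)
    k=np.array([sc[0]/(cr[3]-cr[2]),sc[1]/(cr[1]-cr[0])])
    def L(m,col,cl=True):
        q=((proj(S[c],tf(P,np.array(m)/1000.))-[cr[2],cr[0]]+.5)*k).astype(np.int32); cv2.polylines(im,[q],cl,col,1)
    L([[210,-100,12],[-290,-100,12],[-290,100,12],[210,100,12]],(0,0,255))
    for g in(-1,1): L([[175,62*g,39],[0,62*g,39],[-45,76*g,39]],(255,0,255),False); 
    L([[190,-50,46],[190,50,46],[190,50,12],[190,-50,12]],(0,255,0))
    cv2.imwrite('pics/'+n+'.png',im)
E
python3 fit0.py|tail -2
```

```text
top [[0.2, -0.1], [-1.0, 1.3], [-1.0, -0.3], [-0.5, 0.2], [-1.7, -0.8], [0.3, -1.3], [-0.2, -0.9], [-2.2, -1.1], [-1.2, 1.0], [-0.2, 0.5]]
scene [[-1.0, -0.1], [-0.2, -0.2], [-1.1, 0.3], [0.6, 0.3], [0.6, -0.1], [-1.8, -1.0], [0.7, -1.2], [0.3, -0.4], [-2.2, -3.1], [-0.3, -2.3]]
```

View pics/o1.png

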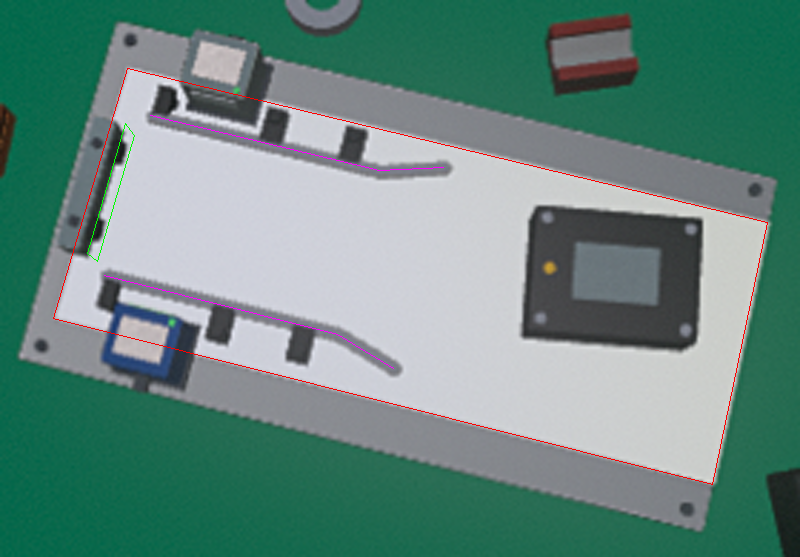

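View pics/o2.png

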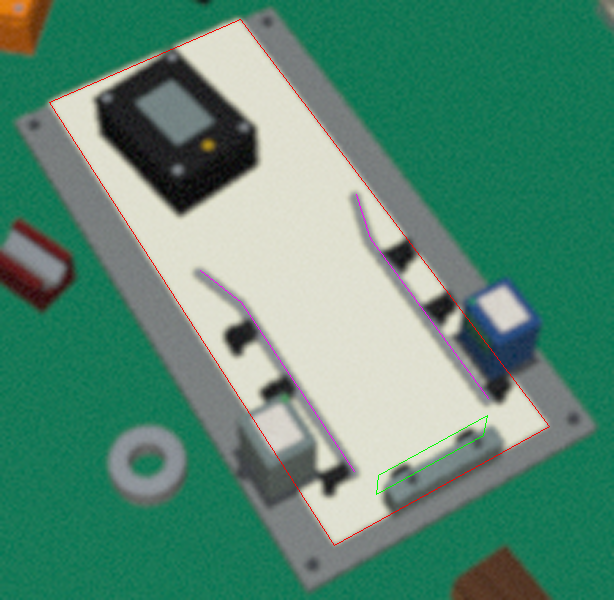

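```bash
cat > go.py <<'E'
import sys
from h import *
P=np.load('P.npy'); c,s=np.cos(P[2]),np.sin(P[2]); Q=np.array([[c,s],[-s,c]])
st=sense(); p=np.array(st['eef_pos']); Rm=R.from_rotvec(st['tcp_rot']).as_matrix()
yaw=np.arctan2(Rm[1,0],Rm[0,0])
print('t',round(st['t'],2),'station xyz mm',(Q@(p[:2]-P[:2])*1000).round(1),round(p[2]*1000,1),'toolx-stx deg',np.degrees(yaw-P[2]).round(2),'F st',(Q@np.array(st['ft_force'])[:2]).round(2),round(st['ft_force'][2],2),'w',round(st['width'],4),'tiltz',Rm[:,2].round(3))
if len(sys.argv)>3:
    X,Y,Z,A=[float(v) for v in sys.argv[1:5]]
    w=np.r_[P[:2]+Q.T@np.array([X,Y])/1000,Z/1000]
    d=Rm.T@(w-p); print('shift cm',(d*100).round(2),'spin',(np.degrees(yaw-P[2])-A).round(2))
E
python3 go.py -192 -108 200 0
```

```text
t 0.9 station xyz mm [-670.   267.7] 303.9 toolx-stx deg -63.22 F st [0.68 0.05] -0.16 w 0.0854 tiltz [ 0.  0. -1.]
shift cm [ 55.08 -25.75  10.39] spin -63.22
```

```bash
python3 -m pendant '[5,-2,0,-10,0, 11,-5,1,-20,0, 16,-7,2,-30,0, 22,-10,3,-40,0, 28,-12,4,-50,0]'; python3 go.py -192 -108 200 0
```

```text
t: 1.52
eef_pos: [0.3815, -0.4316, 0.2649]
tcp_rot: [2.675, 1.647, 0.0]
ft_force: [0.1, -1.0, 0.8]
width: -0.0001
t 1.52 station xyz mm [-439.9   75.6] 264.9 toolx-stx deg -12.91 F st [-0.91 -0.33] 0.84 w -0.0001 tiltz [ 0. -0. -1.]
shift cm [28.26 12.36  6.49] spin -12.91
```

```bash
python3 -m pendant '[5,2.5,1,-8,0, 11,5,2.5,-12.9,0, 17,7.5,4,-12.9,0, 23,10,5.5,-12.9,0, 28,12.3,6.5,-12.9,0]'; python3 go.py -192 -108 103 0
```

```text
t: 2.15
eef_pos: [0.6141, -0.2391, 0.2005]
tcp_rot: [2.473, 1.937, -0.0]
ft_force: [1.0, -0.2, -0.9]
width: 0.0001
t 2.15 station xyz mm [-197.3 -104.2] 200.5 toolx-stx deg -0.01 F st [ 0.   -1.01] -0.94 w 0.0001 tiltz [ 0. -0. -1.]
shift cm [0.54 0.38 9.75] spin -0.01
```

```bash
python3 -m pendant '[0.5,0.4,2,0,0, 0.5,0.4,5,0,0, 0.5,0.4,8,0,0, 0.5,0.4,9.7,0,0, 0.5,0.4,9.7,0,0]'; python3 go.py -192 -60 103 0; python3 - <<'E'
from h import *
s=snap('scene','s1')
c=s['color'][120:320,200:420,::-1]; cv2.imwrite('pics/s1c.png',cv2.resize(c,(660,600),interpolation=cv2.INTER_CUBIC))
E
```

```text
t: 2.78
eef_pos: [0.6185, -0.2354, 0.1026]
tcp_rot: [-2.472, -1.936, 0.002]
ft_force: [0.4, 0.4, 0.8]
width: 0.0005
t 2.77 station xyz mm [-192.7 -107.5] 102.6 toolx-stx deg -0.03 F st [ 0.44 -0.26] 0.79 w 0.0005 tiltz [-0.002  0.001 -1.   ]
shift cm [ 0.07 -4.76 -0.03] spin -0.03
```

View pics/s1c.png

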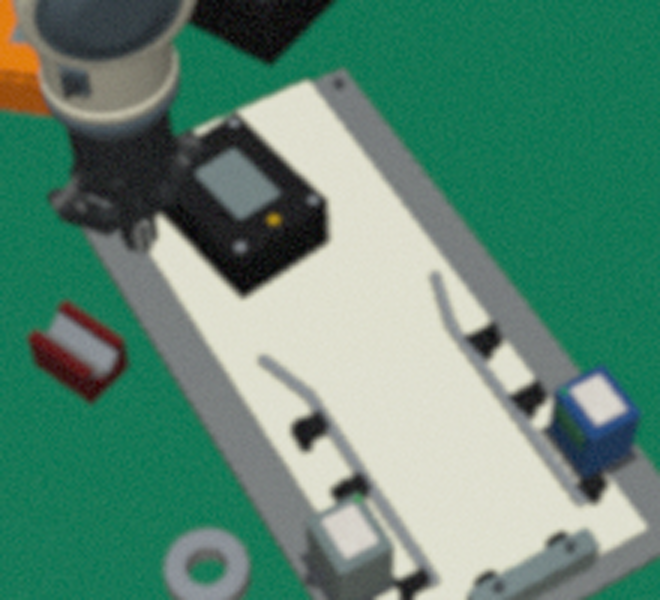

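The fingers are down at crop (140,235), beside the housing with a clear gap, and the V-block is clear. I'll nudge the housing sideways slowly.

```bash
python3 -m pendant '[0,-0.8,0,0,0, 0,-1.6,0,0,0, 0,-2.2,0,0,0, 0,-2.7,0,0,0, 0,-3.2,0,0,0]'; python3 go.py -192 -60 103 0;  python3 -m pendant '[0,-0.4,0,0,0, 0,-0.7,0,0,0, 0,-0.7,0,0,0]';python3 go.py -192 -60 103 0;
```

```text
t: 3.45
eef_pos: [0.5885, -0.2283, 0.1043]
tcp_rot: [2.472, 1.936, 0.001]
ft_force: [5.6, -2.5, 2.8]
width: -0.0001
t 3.45 station xyz mm [-192.9  -76.8] 104.3 toolx-stx deg -0.03 F st [-1.09 -6.04] 2.78 w -0.0001 tiltz [ 0.002 -0.001 -1.   ]
shift cm [ 0.09 -1.68  0.12] spin -0.03
t: 3.82
eef_pos: [0.5815, -0.2266, 0.1043]
tcp_rot: [2.472, 1.936, 0.001]
ft_force: [1.4, -1.3, 0.3]
width: 0.0002
t 3.83 station xyz mm [-193.   -69.5] 104.3 toolx-stx deg -0.03 F st [-0.93 -1.63] 0.34 w 0.0002 tiltz [ 0.002 -0.001 -1.   ]
shift cm [ 0.1  -0.95  0.13] spin -0.03
```

```bash
python3 - <<'E'
from h import *
for cm,b,n in(('scene',(120,320,200,420),'s2c'),('top',(200,310,340,480),'t2c')):
    s=snap(cm,n+'_full'); c=s['color'][b[0]:b[1],b[2]:b[3],::-1]; cv2.imwrite('pics/'+n+'.png',cv2.resize(c,(660,int(660*(b[1]-b[0])/(b[3]-b[2]))),interpolation=cv2.INTER_CUBIC))
E
```

```text
(no output)
```

View pics/s2c.png

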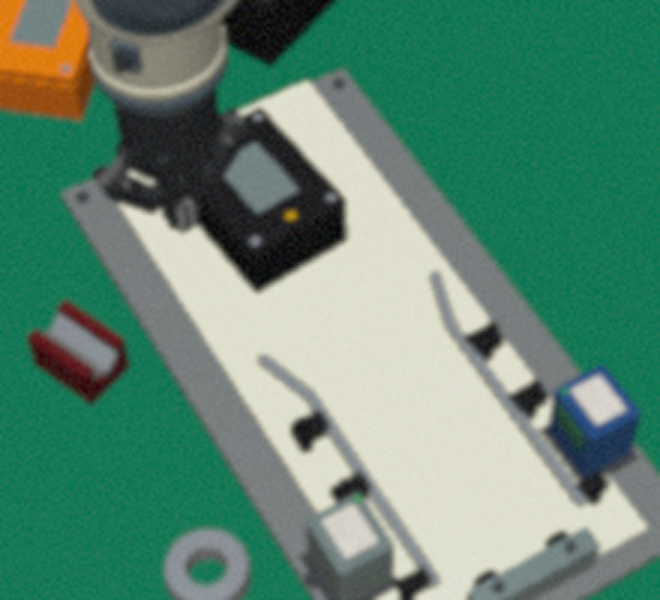

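View pics/t2c.png

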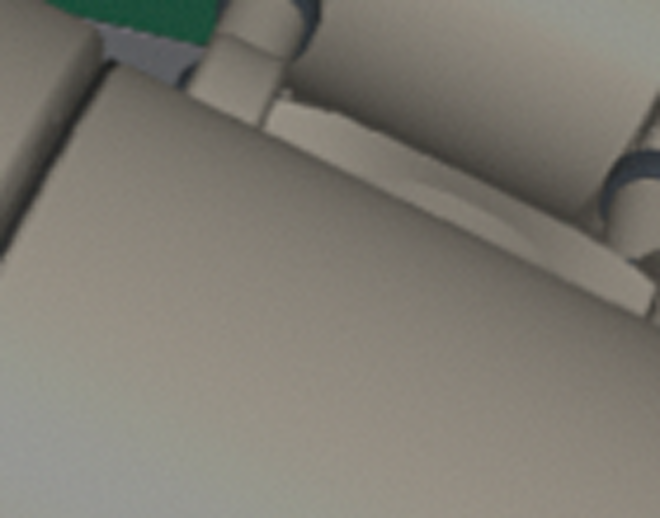

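```bash
cat > lid.py <<'E'
# usage: lid.py scale x0 y0  "fl u v" ... labels: a=(+,-) b=(-,-) c=(-,+) d=(+,+)
import sys
from h import *
from scipy.optimize import least_squares
P=np.load('P.npy'); S=snapshot(sys.argv[5] if len(sys.argv)>5 else 'scene'); k,x0,y0=map(float,sys.argv[1:4])
D={'a':(1,-1),'b':(-1,-1),'c':(-1,1),'d':(1,1)}
M=[];I=[]
for t in sys.argv[4].split(';'):
    l,u,v=t.split(','); g=D[l]; M.append([g[0]*.0509,g[1]*.0356]); I.append([x0+(float(u)+.5)/k-.5,y0+(float(v)+.5)/k-.5])
M=np.array(M);I=np.array(I)
def tf(p):
    c,s=np.cos(p[2]),np.sin(p[2]); return np.c_[p[0]+c*M[:,0]-s*M[:,1],p[1]+s*M[:,0]+c*M[:,1],np.full(len(M),.067)]
r=least_squares(lambda p:(proj(S,tf(p))-I).ravel(),[.53,-.2,P[2]]);H=r.x
c,s=np.cos(P[2]),np.sin(P[2]);q=np.array([[c,s],[-s,c]])@(H[:2]-P[:2])
print('housing st x,y mm',(q*1000).round(1),'yaw',(H[2]-P[2]).round(4),'front',(q+.06*np.array([np.cos(H[2]-P[2]),np.sin(H[2]-P[2])])).round(4),'res',np.abs(r.fun).max().round(2))
E
python3 lid.py 3 200 120 'a,255,241;d,331,198;c,259,118'
```

```text
housing st x,y mm [-178.4   -8.3] yaw 0.0895 front [-0.1187 -0.0029] res 0.2
```

```bash
python3 -m pendant '[0,0.8,0,0,0, -2.2,0.8,0,0,0, -2.2,0.3,0,0,0, -2.2,0.3,0,0,0]' >/dev/null; python3 go.py -215 -60 104 0; python3 -m pendant '[0,-0.3,0,0,0, 0,-0.6,0,0,0, 0,-0.9,0,0,0, 0,-1.2,0,0,0, 0,-1.25,0,0,0]';python3 go.py -192 -60 103 0; python3 - <<'E'
from h import *
for cm,b,n in(('scene',(120,320,200,420),'s3c'),):
    s=snap(cm,n+'_full'); c=s['color'][b[0]:b[1],b[2]:b[3],::-1]; cv2.imwrite('pics/'+n+'.png',cv2.resize(c,(660,int(660*(b[1]-b[0])/(b[3]-b[2]))),interpolation=cv2.INTER_CUBIC))
E
```

```text
t 4.47 station xyz mm [-215.3  -72.1] 104.0 toolx-stx deg -0.07 F st [ 0.29 -0.27] -0.13 w -0.0 tiltz [ 0.001 -0.001 -1.   ]
shift cm [ 0.03 -1.21  0.  ] spin -0.07
t: 5.1
eef_pos: [0.5663, -0.2458, 0.1041]
tcp_rot: [2.473, 1.935, 0.0]
ft_force: [1.3, -1.3, 0.9]
width: 0.0001
t 5.1 station xyz mm [-215.2  -59.4] 104.1 toolx-stx deg -0.08 F st [-0.92 -1.52] 0.92 w 0.0001 tiltz [ 0.001 -0.001 -1.   ]
shift cm [2.32 0.06 0.11] spin -0.08
```

View pics/s3c.png

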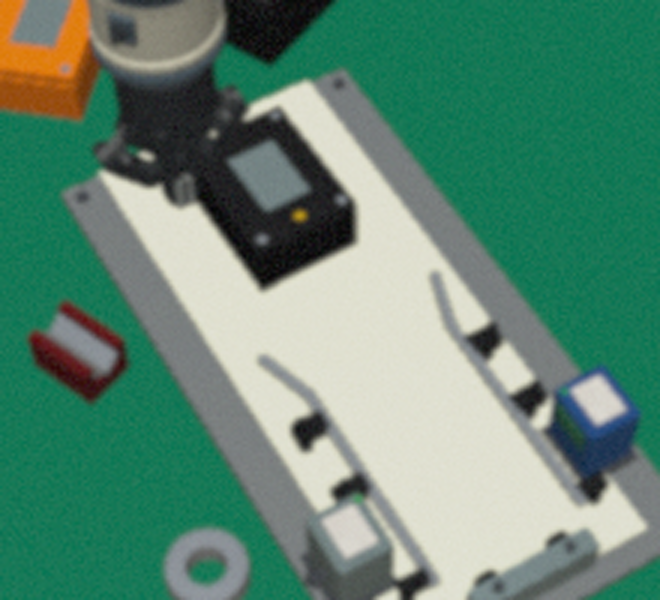

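```bash
python3 lid.py 3 200 120 'a,261,239;d,340,199;c,276,116'
```

```text
housing st x,y mm [-175.9    0.6] yaw 0.0184 front [-0.1159  0.0017] res 0.39
```

```bash
python3 -m pendant '[0,1,0,0,0, 0,2,0,0,0, 0,2,-4,0,0, -4,0,-8,0,3, -7,-4,-8,0,5]' >/dev/null; python3 go.py -280 0 105 0
```

```text
t 5.83 station xyz mm [-286.8  -21.6] 186.9 toolx-stx deg -0.01 F st [-0.02  0.2 ] -0.51 w 0.0354 tiltz [ 0.006 -0.005 -1.   ]
shift cm [ 0.7  -2.21  8.18] spin -0.01
```

```bash
python3 -m pendant '[0.3,-2.2,0,0,5, 0.6,-2.2,2,0,5, 0.6,-2.2,5,0,5, 0.6,-2.2,8.1,0,5, 0.6,-2.2,8.2,0,5]' >/dev/null; python3 go.py -247 0 105 0; python3 - <<'E'
from h import *
for cm,b,n in(('scene',(100,300,200,420),'s4c'),('top',(160,360,190,470),'t4c')):
    s=snap(cm,n+'_full'); c=s['color'][b[0]:b[1],b[2]:b[3],::-1]; cv2.imwrite('pics/'+n+'.png',cv2.resize(c,(660,int(660*(b[1]-b[0])/(b[3]-b[2]))),interpolation=cv2.INTER_CUBIC))
E
```

```text
t 6.45 station xyz mm [-280.6    0.3] 103.1 toolx-stx deg -0.01 F st [-0.1   0.08] 0.38 w 0.0499 tiltz [ 0.003 -0.002 -1.   ]
shift cm [ 3.36  0.03 -0.19] spin -0.01
```

View pics/s4c.png

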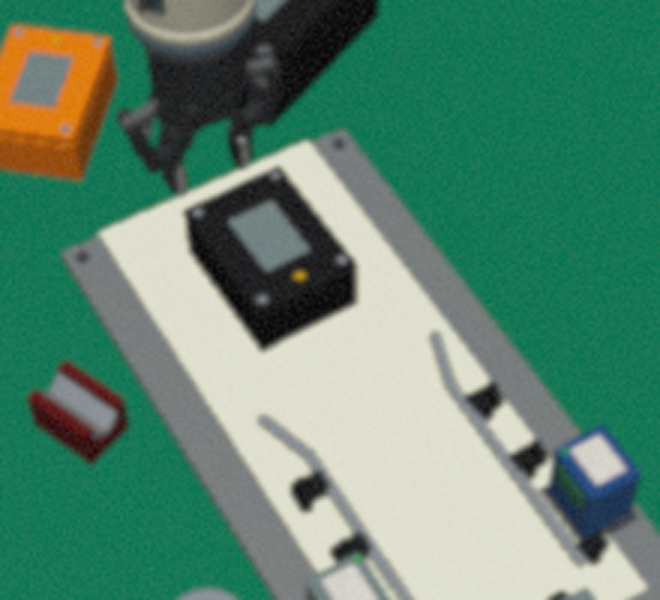

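View pics/t4c.png

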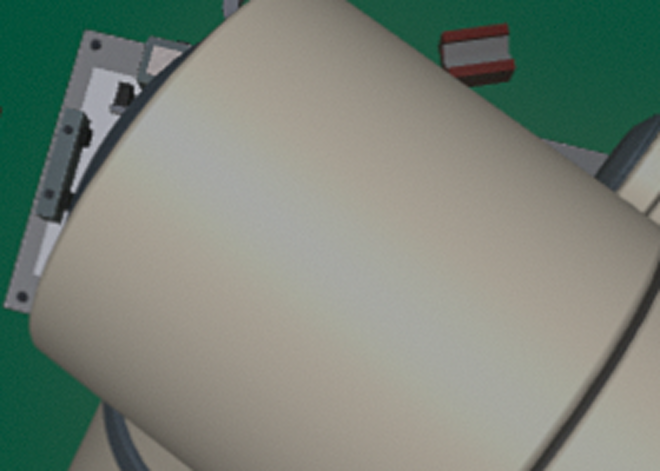

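Both fingers stand behind the housing, at crop (178,185) and (242,155). All four lid screws show, so I'll measure again.

```bash
python3 lid.py 3 200 100 'a,262,299;b,198,212;c,277,176;d,341,259'; python3 -m pendant '[0.8,0,0,0,5, 1.6,0,0,0,5, 2.4,0,0,0,5, 3.2,0,0,0,5, 3.9,0,0,0,5]' ; python3 go.py -200 0 105 0
```

```text
housing st x,y mm [-175.4    1. ] yaw 0.0223 front [-0.1154  0.0024] res 0.4
t: 7.22
eef_pos: [0.5031, -0.2576, 0.1057]
tcp_rot: [2.466, 1.933, 0.003]
ft_force: [-2.1, -4.6, 1.9]
width: 0.05
t 7.22 station xyz mm [-241.8   -0.8] 105.7 toolx-stx deg 0.02 F st [-4.98  0.96] 1.93 w 0.05 tiltz [ 0.007 -0.006 -1.   ]
shift cm [ 4.18 -0.08  0.05] spin 0.02
```

```bash
python3 -m pendant '[0.8,0,0,0,5, 1.6,0,0,0,5, 2.4,0,0,0,5, 3.2,0,0,0,5, 4,0,0,0,5]' >/dev/null; python3 go.py -160 0 105 0;  python3 -m pendant '[0.8,0,0,0,5, 1.6,0,0,0,5, 2.4,0,0,0,5, 3.2,0,0,0,5, 3.2,0,0,0,5]' >/dev/null; python3 go.py -160 0 105 0; python3 - <<'E'
from h import *
for cm,b,n in(('scene',(120,320,210,430),'s5c'),):
    s=snap(cm,n+'_full'); c=s['color'][b[0]:b[1],b[2]:b[3],::-1]; cv2.imwrite('pics/'+n+'.png',cv2.resize(c,(660,int(660*(b[1]-b[0])/(b[3]-b[2]))),interpolation=cv2.INTER_CUBIC))
E
```

```text
t 7.85 station xyz mm [-201.5   -1. ] 105.7 toolx-stx deg 0.02 F st [-5.37  0.12] 2.74 w 0.0502 tiltz [ 0.007 -0.006 -1.   ]
shift cm [ 4.15 -0.1   0.05] spin 0.02
t 8.47 station xyz mm [-168.7   -0.9] 105.5 toolx-stx deg 0.05 F st [-0.14  0.05] -0.0 w 0.0496 tiltz [ 0.007 -0.006 -1.   ]
shift cm [ 0.87 -0.09  0.05] spin 0.05
```

View pics/s5c.png

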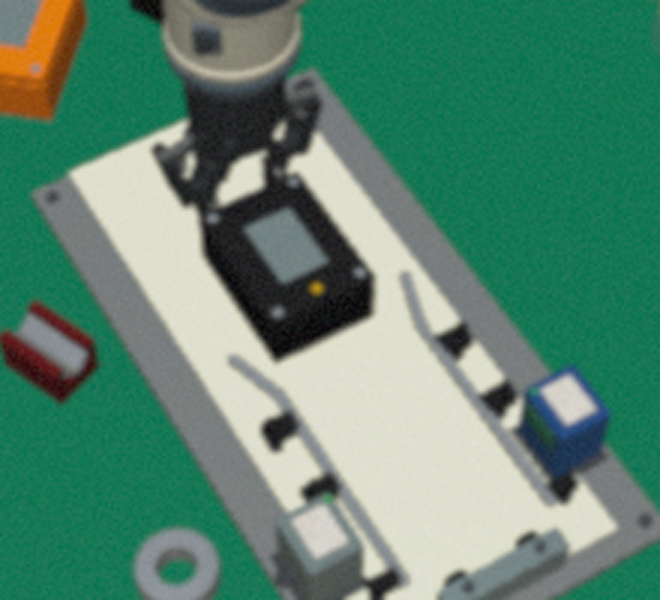

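```bash
python3 lid.py 3 210 120 'a,278,312;b,212,217;c,293,182;d,360,273'
```

```text
housing st x,y mm [-97.9  -1.1] yaw -0.0012 front [-0.0379 -0.0012] res 0.35
```

The housing is centred and square (y -1.1 mm, yaw about 0), with its front just before the mouth. I'll carry on pushing.

```bash
python3 -m pendant '[0.8,0,0,0,5, 1.6,0,0,0,5, 2.4,0,0,0,5, 3.2,0,0,0,5, 4,0,0,0,5]' >/dev/null; python3 go.py -160 0 105 0;  python3 -m pendant '[0.8,0,0,0,5, 1.6,0,0,0,5, 2.4,0,0,0,5, 3.2,0,0,0,5, 4,0,0,0,5]' >/dev/null; python3 go.py -160 0 105 0; python3 -m pendant '[0.8,0,0,0,5, 1.6,0,0,0,5, 1.6,0,0,0,5]' >/dev/null; python3 go.py 59 0 105 0;python3 - <<'E'
from h import *
for cm,b,n in(('scene',(150,350,220,440),'s6c'),):
    s=snap(cm,n+'_full'); c=s['color'][b[0]:b[1],b[2]:b[3],::-1]; cv2.imwrite('pics/'+n+'.png',cv2.resize(c,(660,int(660*(b[1]-b[0])/(b[3]-b[2]))),interpolation=cv2.INTER_CUBIC))
E
```

```text
t 9.2 station xyz mm [-129.1   -0.9] 105.4 toolx-stx deg 0.02 F st [-7.15 -0.26] 3.43 w 0.0501 tiltz [ 0.007 -0.006 -1.   ]
shift cm [-3.09 -0.09  0.05] spin 0.02
t 9.82 station xyz mm [-89.  -1.] 105.4 toolx-stx deg 0.02 F st [-7.44 -0.04] 5.13 w 0.0501 tiltz [ 0.007 -0.006 -1.   ]
shift cm [-7.1  -0.1   0.07] spin 0.02
t 10.2 station xyz mm [-72.4  -0.9] 105.3 toolx-stx deg 0.04 F st [ 0.44 -0.26] -0.09 w 0.0501 tiltz [ 0.007 -0.006 -1.   ]
shift cm [13.14 -0.08 -0.03] spin 0.04
```

View pics/s6c.png

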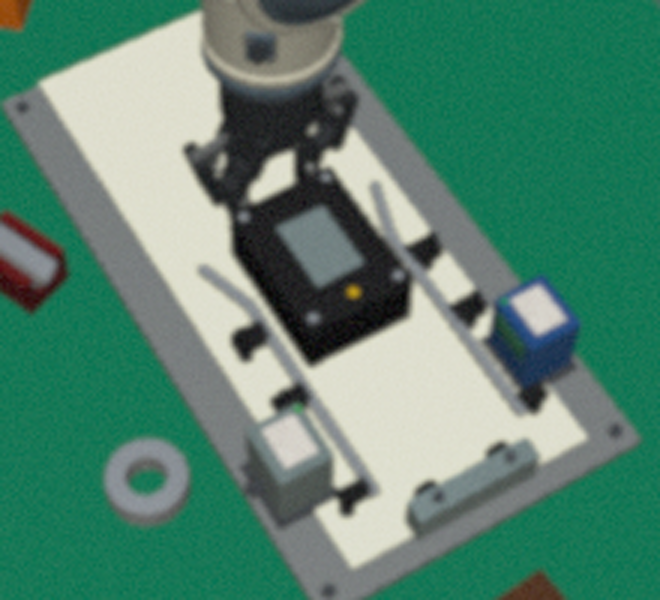

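```bash
python3 lid.py 3 220 150 'a,313,318;b,243,216;c,326,178;d,398,274'; python3 - <<'E'
from h import *
# gap lid side vs rail: lane frame of rail tops, housing base corners
P=np.load('P.npy');s=snapshot('scene')
c,q=np.cos(P[2]),np.sin(P[2])
for m in([0,-57,39],[0,57,39],[50,-45,12],[50,45,12],[50,-57,39],[50,57,39]):
    m=np.array(m)/1000; w=[P[0]+c*m[0]-q*m[1],P[1]+q*m[0]+c*m[1],m[2]]
    print(m,((proj(s,w)[0]-[220,150]+.5)*3).round())
E
```

```text
housing st x,y mm [-1.8 -1.2] yaw 0.0013 front [ 0.0582 -0.0011] res 0.29
[ 0.    -0.057  0.039] [256. 300.]
[0.    0.057 0.039] [387. 236.]
[ 0.05  -0.045  0.012] [304. 362.]
[0.05  0.045 0.012] [407. 309.]
[ 0.05  -0.057  0.039] [290. 351.]
[0.05  0.057 0.039] [422. 284.]
```

The housing is inside the lane with a clear gap on each side (front at x 58 mm, y -1 mm). Next is the rest of the lane, slowing for the stop.

```bash
python3 -m pendant '[0.8,0,0,0,5, 1.6,0,0,0,5, 2.4,0,0,0,5, 3.2,0,0,0,5, 4,0,0,0,5]' >/dev/null; python3 go.py -160 0 105 0;  python3 -m pendant '[0.8,0,0,0,5, 1.6,0,0,0,5, 2.4,0,0,0,5, 3.2,0,0,0,5, 4,0,0,0,5]' >/dev/null; python3 go.py -160 0 105 0; python3 -m pendant '[0.8,0,0,0,5, 1.6,0,0,0,5,2.4,0,0,0,5, 3,0,0,0,5, 3,0,0,0,5]' >/dev/null; python3 go.py 59 0 105 0;python3 - <<'E'
from h import *
for cm,b,n in(('scene',(170,370,240,460),'s7c'),):
    s=snap(cm,n+'_full'); c=s['color'][b[0]:b[1],b[2]:b[3],::-1]; cv2.imwrite('pics/'+n+'.png',cv2.resize(c,(660,int(660*(b[1]-b[0])/(b[3]-b[2]))),interpolation=cv2.INTER_CUBIC))
E
```

```text
t 10.97 station xyz mm [-33.   -0.9] 105.1 toolx-stx deg -0.01 F st [-5.83 -0.13] 3.51 w 0.0502 tiltz [ 0.007 -0.007 -1.   ]
shift cm [-12.7   -0.09   0.07] spin -0.01
t 11.6 station xyz mm [ 6.9 -1. ] 105.1 toolx-stx deg -0.02 F st [-7.17  0.13] 5.8 w 0.0502 tiltz [ 0.007 -0.007 -1.   ]
shift cm [-16.69  -0.1    0.1 ] spin -0.02
t 12.22 station xyz mm [37.2 -1. ] 105.0 toolx-stx deg -0.01 F st [1.   0.54] -0.22 w 0.05 tiltz [ 0.007 -0.007 -1.   ]
shift cm [ 2.18 -0.1  -0.01] spin -0.01
```

View pics/s7c.png

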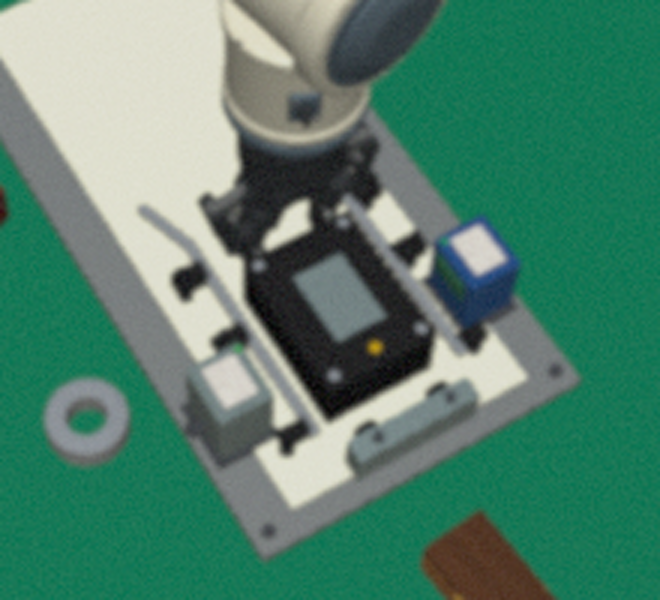

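The housing sits straight in the lane, with a visible gap before the buttons at crop (370,430) and (440,390). I'll creep in while watching the force.

```bash
python3 lid.py 3 240 170 'a,334,375;b,259,266;c,343,222;d,421,328'; python3 -m pendant '[0.5,0,0,0,5, 1,0,0,0,5, 1.4,0,0,0,5, 1.6,0,0,0,5, 1.8,0,0,0,5]' >/dev/null; python3 go.py 59 0 105 0; python3 -m pendant '[0.15,0,0,0,5, 0.3,0,0,0,5]' >/dev/null; python3 go.py 59 0 105 0
```

```text
housing st x,y mm [107.7  -1. ] yaw 0.0027 front [ 0.1677 -0.0009] res 0.24
t 12.95 station xyz mm [54.7 -0.9] 104.8 toolx-stx deg -0.03 F st [-5.93  0.03] 2.95 w 0.0498 tiltz [ 0.007 -0.007 -1.   ]
shift cm [ 0.43 -0.09 -0.02] spin -0.03
t 13.2 station xyz mm [57.5 -0.9] 104.8 toolx-stx deg -0.04 F st [-5.53 -0.37] 3.1 w 0.0503 tiltz [ 0.006 -0.008 -1.   ]
shift cm [ 0.15 -0.09 -0.02] spin -0.04
```

```bash
for i in 1; do python3 -m pendant '[0.1,0,0,0,5, 0.2,0,0,0,5]' >/dev/null; python3 go.py; python3 -m pendant '[0.1,0,0,0,5, 0.2,0,0,0,5]' >/dev/null; python3 go.py;  python3 -m pendant '[0.1,0,0,0,5, 0.1,0,0,0,5]' >/dev/null; python3 go.py;done
```

```text
t 13.45 station xyz mm [59.  -0.9] 104.8 toolx-stx deg -0.04 F st [-16.85  -1.01] 4.34 w 0.0499 tiltz [ 0.006 -0.008 -1.   ]
t 13.7 station xyz mm [59.2 -0.9] 104.9 toolx-stx deg -0.03 F st [-31.45  -2.16] 7.83 w 0.0501 tiltz [ 0.005 -0.011 -1.   ]
t 13.95 station xyz mm [59.2 -0.9] 104.9 toolx-stx deg -0.04 F st [-14.65  -0.54] 3.68 w 0.05 tiltz [ 0.004 -0.012 -1.   ]
```

The tool stalled at x = 59.2 mm (predicted 59) with the force rising to 31 N, so the housing is against the stop. Backing off.

```bash
python3 -m pendant '[-1,0,0,0,5, -2,0,0,0,5, -3.5,0,0,0,5, -3.5,0,-3,0,5, -3.5,0,-8,0,5]' >/dev/null; python3 go.py;  python3 -m pendant '[-5,0,-4,0,5, -11,0,-9,0,5, -17,0,-9,0,5, -23,0,-9,0,5, -28,0,-9,0,5]' >/dev/null; python3 go.py; python3 -m pendant '[-5,-4,0,0,5, -10,-8,0,0,5, -14,-12,0,0,5,-18,-16,0,0,5,-18,-16,0,0,5]' >/dev/null; python3 go.py
python3 - <<'E'
from h import *
for cm,b,n in(('scene',(170,370,240,460),'s8c'),('top',(165,305,185,339),'t8c')):
    s=snap(cm,n+'_full'); c=s['color'][b[0]:b[1],b[2]:b[3],::-1]; cv2.imwrite('pics/'+n+'.png',cv2.resize(c,(660,600),interpolation=cv2.INTER_CUBIC))
    for n in ['ring_gauge','v_block','gauge_case']:
        for r in find_in(cm,n): print(n,np.round(r['centre'],3),round(r['p'],2))
E
```

```text
t 14.57 station xyz mm [24.   0.5] 184.9 toolx-stx deg -0.08 F st [ 0.18 -0.88] 1.05 w 0.0501 tiltz [ 0.001 -0.012 -1.   ]
t 15.2 station xyz mm [-257.7    1.8] 278.5 toolx-stx deg -0.12 F st [ 0.78 -0.67] -0.03 w 0.0501 tiltz [ 0.002 -0.012 -1.   ]
t 15.82 station xyz mm [-440.   165.1] 279.9 toolx-stx deg -0.39 F st [ 1.84 -0.73] -0.4 w 0.05 tiltz [ 0.001 -0.012 -1.   ]
ring_gauge [0.767 0.015 0.023] 0.7
v_block [ 0.718 -0.187  0.028] 0.75
gauge_case [0.658 0.294 0.033] 0.59
ring_gauge [0.76  0.004 0.023] 0.76
v_block [ 0.716 -0.196  0.033] 0.97
gauge_case [0.649 0.287 0.036] 0.68
gauge_case [ 0.532 -0.082  0.009] 0.57
```

View pics/s8c.png

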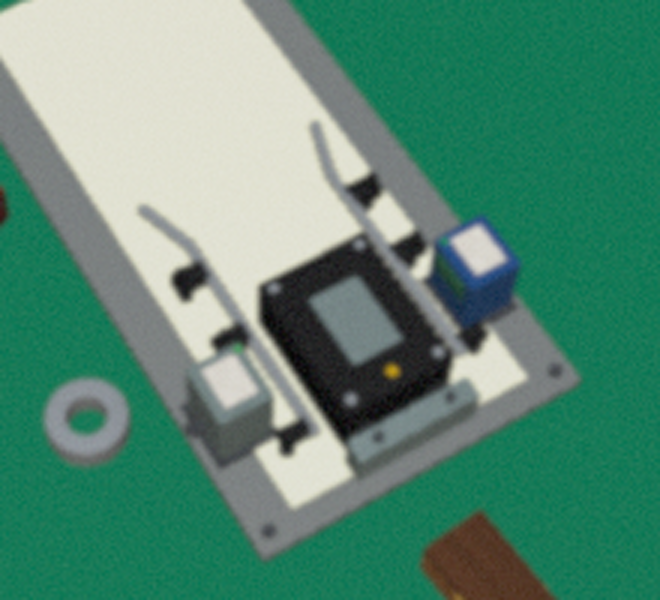

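View pics/t8c.png

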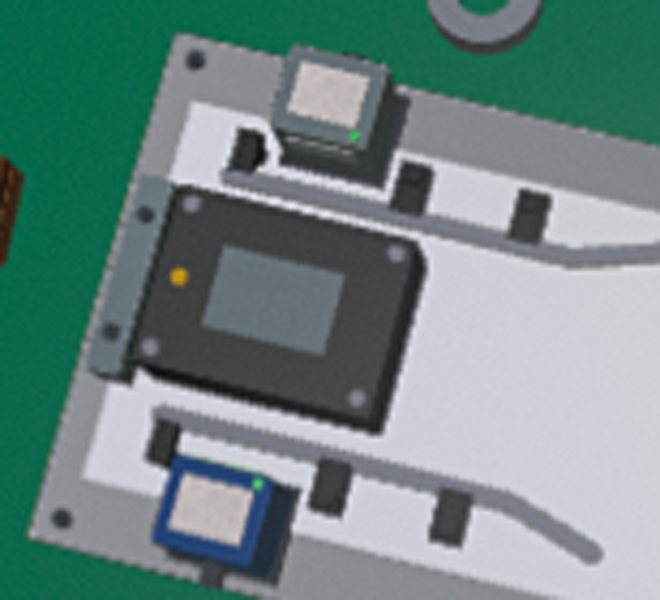

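```bash
python3 lid.py 3 240 170 'a,351,400;b,274,288;c,360,245;d,438,352'; python3 lid.py 4.2857 185 165 'a,191,204;b,397,254;c,357,398;d,149,346' top
```

```text
housing st x,y mm [129.7  -1.1] yaw -0.0018 front [ 0.1897 -0.0012] res 0.25
housing st x,y mm [129.1  -1.3] yaw -0.002 front [ 0.1891 -0.0015] res 0.37
```

Both cameras put the front at x = 189–190 mm with y at about -1 mm and yaw at about -0.002 rad. The bystanders have not moved and the hand is clear, so I'm handing in.

```bash
python3 -c "
from station import *
print(sign_off())"
```

```text
the job is handed in; nothing more can be done
None
```

The black housing is home against the end stop and square to the lane, and I handed the job in at about 16 s of the 72 s allowed. `sign_off()` gives no verdict, so these results are from my own checks.

**What I did:** I nudged the housing from its side with closed fingers to centre and square it on the open bed. Then I pushed its rear face with two spread fingers down the lane. The tool stalled at x = 59.2 mm, where I had predicted 59 mm, with the force peaking at about 31 N against the stop. Then I backed off and lifted the hand away.

**Last checks:**

| | Scene camera | Top camera | Required |
|---|---|---|---|
| Leading end, x | 189.7 mm | 189.1 mm | above 186 mm |
| Centre, y | -1.1 mm | -1.3 mm | within ±12 mm |
| Angle to the lane | -0.002 rad | -0.002 rad | below 0.06 rad |

- **Rails:** the pictures taken on the way show clear gaps on both sides. Sideways force stayed near zero in the lane until the push on the stop (about 2 N), but there was no direct reading of rail contact.
- **Bystanders:** the ring gauge, V-block and gauge case were found within about 3 mm of their starting places.
- **Disagreements:** some corner points I picked for the station pose were off by up to 3 pixels, though the overlay of the fit matched the rails. The top camera also reported a second "gauge case" on the bed at p 0.57, which I took for a false detection.

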